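# Touch off the landmarks of a plaster leg cast in the vice

### The job

Take the registration points of the plaster leg cast in the vice: with the fingertips lightly touch the blue pad at the knee end (origin), then the green pad near the shin end (long axis), then the red pad on the side (rotation), lifting off the cast after each touch. The cast is only lightly nipped in the jaws, so do not turn or lift it; keep off the yellow pad, whose glue is still wet, and leave everything else on the bench where it stands, finishing clear of everything.

Things in the scene. Friction and masses are not known exactly. Their poses are not given: they have to be found in the camera images.
- cast: off-white plaster cast of a lower leg, lying level, 272 mm long, round, 124 to 136 mm thick near the knee end, tapering to a rounded shin end. Origin on its axis, half-way along, 165 mm above the bench; its y axis runs along the cast toward the knee and the vice. It starts rolled up to 0.17 rad about that axis; a sideways shove, or over about 20 N off-centre, turns it in the jaws
- jaws (a point): grey bench vice that nips the cast's 27 mm steel pipe: this point is on the pipe, midway between the jaws' ends. The jaws are 125 mm wide along the pipe, their tops 22 mm above this point; the vice's handle is on the side away from the robot, lower than the jaws
- line_top (a point): point on the cast's surface, where the thin violet pencil line round the shin crosses the top; it shows whether the cast has turned
- blue_pad: blue pad on top of the cast near the knee end, the one nearest the vice: a round-topped foam pad, the cap of a 14 mm radius ball, 25 mm wide and standing 8 mm proud. Origin at the ball's centre, so its highest point is 14 mm straight above. Springy: gives 1 mm per 1.8 N, 6 mm at most. It is 90 mm from the cast's middle toward the knee.
- green_pad: green pad on top of the cast near the rounded shin end: a round-topped foam pad, the cap of a 14 mm radius ball, 25 mm wide and standing 8 mm proud. Origin at the ball's centre, so its highest point is 14 mm straight above. Springy: gives 1 mm per 1.8 N, 6 mm at most. It is 77 mm from the cast's middle toward the shin end.
- red_pad: red pad on the side of the cast away from the robot, about 22 degrees down from the top line: a round-topped foam pad, the cap of a 14 mm radius ball, 25 mm wide and standing 8 mm proud. Origin at the ball's centre, so its highest point is 14 mm straight above. Springy: gives 1 mm per 1.8 N, 6 mm at most. It is 35 mm from the cast's middle toward the knee.
- yellow_pad: yellow pad with wet glue, not to be touched, on the side of the cast nearer the robot, about 23 degrees down from the top line: a round-topped foam pad, the cap of a 14 mm radius ball, 25 mm wide and standing 8 mm proud. Origin at the ball's centre, so its highest point is 14 mm straight above. Springy: gives 1 mm per 1.8 N, 6 mm at most. It is 17 mm from the cast's middle toward the knee, about 50 mm from the red pad.
- rasp: loose blue and black shaping rasp, 250 x 42 mm, 62 mm high, beyond the cast; origin under its middle
- foot: loose skin-coloured prosthetic foot, 235 x 72 mm, 108 mm high with its steel adapter; origin under its middle
- bowl: loose green plaster bowl, 130 mm across, 65 mm high; origin under its middle
- caliper: loose steel sliding caliper lying flat, 235 mm long, about 10 mm high; origin under the middle of its bar
- jar: loose clear jar with a white cap, 68 mm across, 60 mm high, near the robot's side of the cast; origin under its middle
- spatula: loose spatula with a wooden handle lying flat; origin under its middle
- pylon: loose upright black tube with aluminium clamps at both ends, 42 mm across, 140 mm high; origin under its middle

How it is judged:
On the way, in this order (a step that is already met when the one before it is completed fails the run):
1. the blue pad at the knee end is touched lightly with the fingers (0.4 to 12 N) (contact force between the fingers and blue_pad between 0.4 and 12 N), for 0.1 s.
2. the fingertips are lifted off the cast (contact force between the fingers and cast below 0.05 N), for 0.2 s.
3. the green pad near the shin end is touched lightly with the fingers (0.4 to 12 N) (contact force between the fingers and green_pad between 0.4 and 12 N), for 0.1 s.
4. the fingertips are lifted off the cast (contact force between the fingers and cast below 0.05 N), for 0.2 s.
5. the red pad on the side is touched lightly with the fingers (0.4 to 12 N) (contact force between the fingers and red_pad between 0.4 and 12 N), for 0.1 s.
6. the fingertips are lifted off the cast (contact force between the fingers and cast below 0.05 N), for 0.2 s.
At the end, for the whole second after the job is handed in: the blue, green and red pads were touched in that order, the fingers lifting off after each; the cast has not turned (its shin pencil line within 4 mm of where it started), every loose thing is within 20 mm of where it started, and nothing touches the cast (distance of line_top from where it was at the start of the episode below 0.004 m and distance of each of rasp, foot, bowl, caliper, jar, spatula, pylon from where it was at the start of the episode below 0.02 m and contact force between anything else and cast below 0.05 N).
It fails at once if the cast or a pad is pressed harder than 12 N (contact force between any of the fingers, the arm and cast above 12 N).
It fails at once if the freshly glued yellow pad is touched (contact force between any of the fingers, the arm and yellow_pad above 0.3 N).
It fails at once if the cast is turned or lifted in the jaws (its surface moves more than 4 mm) (distance of line_top from where it was at the start of the episode above 0.004 m).
It fails at once if a loose thing on the bench is moved more than 20 mm or lifted (distance of any of rasp, foot, bowl, caliper, jar, spatula, pylon from where it was at the start of the episode above 0.02 m).
It also fails if it takes over 48 s, if anything falls off the work surface, if the arm or the gripper's body presses on something with over 40 N, if the wrist force passes 120 N, or if a joint passes its speed limit or range.

### The arm

A 7-joint arm with a two-finger parallel gripper is mounted at the origin on the work surface. World frame = base frame: x ahead of the robot, y to its left, z up, the work surface at z = 0. Lengths are in m, angles in rad, forces in N, time in s.
With the tool pointing down it reaches from about 0.425 to 0.825 m from the base axis. Payload 3.6 kg.
Tool frame: the origin (TCP) lies midway between the tips of the shut fingers; the grasp point (between the pads) lies 19 mm behind it; z points along the fingers, y is the line along which they close (so a half turn about z gives the same grasp; the last joint's range is limited). The gripper opens to 93 mm and grips with 3 to 60 N. Pads are 15 mm wide; open, the fingers measure 128 mm over their backs; the gripper's body (75 mm by 188 mm) begins 65 mm behind the grasp point.
Start: joints at [-1.278, 0.615, -0.013, 1.423, 0.008, 1.103, -0.04], TCP at [0.204, 0.617, 0.219] pointing down, gripper open.
Joint ranges: [-3.12, 3.12], [-0.3, 2.06], [-1.34, 1.32], [0.26, 2.42], [-1.36, 4.5], [0.01, 1.98], [-2.84, 2.84]. Speed limits (rad/s): [2.79, 2.79, 3.14, 3.14, 3.14, 3.14, 3.14].

### API

Orientations are given as a rotation vector (axis times angle).
In Python, from rig import r gives the robot as it stands. The module is installed in compiled form; this text tells all that it offers.
- The arm moves only by the tool step_arm, never from a script. Its argument "increments" is a list of rows, each a list of 7 numbers: the shift along the tool's x, y, z in units of 25 mm (1.0 is 25 mm), then the turn, a rotation vector about the tool's x, y, z in rad, then the opening, from -1 (shut) to 1 (fully open). In form: [[tx, ty, tz, ax, ay, az, gripper], ...]. A call has 1 to 20 rows; each row shifts and turns the commanded pose from where the row before left it, along the tool's axes as they then stand; what a row does not reach is not made up. A row lasts 1/12 s, in which the tool goes at most 41.7 mm and 7.16 degrees, less where a joint would pass 70% of its speed; a pose out of reach is approached as far as the arm can. A call is refused whole if a number of a shift passes 1 or a number of a turn 0.125, either way. A call with a gripper value outside its range is refused whole. The fingers move at their own pace and stop on an object; "grip_force" is the grip in N (left out, the last holds). Time passes only in rows, so rows that do not move let the fingers close. It gives the time, the measured TCP pose, the force, the opening and the grip force at its end, in the units of the state.
- r.sense(): the state, without advancing time (a new reading comes with each control period).
- r.grab_frame(name): name is "side" or "top"; returns the picture (400x640x3 uint8, red, green, blue); there is no depth.
- r.camera_params(name): a dict with "intrinsics" (3x3 intrinsics, pixels), "rvec" (rotation vector, rad) and "tvec" (3), from world to camera coordinates, as OpenCV has them. Camera axes: x right, y down, z forward; pixel columns grow to the right and rows downward; lengths in m; the calibration is good to about 2 mm. A picture is of the moment at which its call begins. camera_params takes no time and is no camera call.
- r.sign_off(): hands the job in; it is judged then, once.
The state is a dict: "clock": time; "q": joint angles; "qvel": joint speeds; "tau": joint torques, N m; "tcp_pos": TCP position; "orientation": TCP orientation; "force": force on the tool from outside, world axes, zero at the start; "moment": the same for the moment, N m; "grip_width": finger opening in m; "finger_force": force on a finger pad.
Only numpy, scipy, OpenCV 4.12 (cv2) and the standard library are available. Lean on these libraries where they do the work, as an engineer would, in place of code of your own. Each camera call takes 0.05 s, during which the arm holds its last target. There are 200 camera calls.

## Working session

There is one attempt and no reset: what is moved stays moved. The work goes in short steps, Python scripts to look and compute and a tool call to move; the robot and the scene stay as the last step left them, time stands still between calls to the robot, and variables do not carry over. Pictures are saved under pics/ and viewed, at most 10 in all, crops included, and the job is handed in when it is done.

Besides the shell and the picture viewer there is one more tool, called as name([rows], argument=value, ...), one row to a line, values as JSON. step_arm: Moves the arm, as the interface text tells. Its arguments: {"type":"object","properties":{"increments":{"type":"array","items":{"type":"array","items":{"type":"number"}}},"grip_force":{"type":"number"}},"required":["increments"]}

```bash
mkdir -p pics; python3 - <<'E'
from rig import r
import cv2,numpy as np
for n in("side","top"):
    im=r.grab_frame(n); cv2.imwrite(f"pics/{n}0.png",im[:,:,::-1]); np.save(f"{n}0.npy",im)
    p=r.camera_params(n); R=cv2.Rodrigues(np.array(p["rvec"]))[0]; print(n,np.array(p["intrinsics"])[0],-R.T@np.array(p["tvec"]),R[2])
s=r.sense(); print(s)
E
```

```text
side [384.41070474   0.         320.20714579] [ 0.02826547 -0.658919    0.74718207] [ 0.53204728  0.57864079 -0.6181428 ]
top [489.65161598   0.         315.55779439] [ 0.31254568 -0.09103391  1.38109419] [ 0.1837339   0.00539346 -0.98296122]
{'clock': 0.1, 'q': array([-1.27852441,  0.61577726, -0.01265935,  1.42473597,  0.00812632,
        1.10337441, -0.04037882]), 'qvel': array([ 3.89319450e-05, -2.64320984e-03,  1.68627405e-04, -2.32057274e-03,
        1.21777057e-03, -4.01744157e-04, -8.25933139e-04]), 'tau': array([ 1.32316298e-03, -4.60040152e+01,  2.10038899e-01, -1.66244727e+01,
       -6.11991249e-02,  1.68221287e-02,  8.62738216e-05]), 'tcp_pos': array([0.20346312, 0.61659364, 0.21762714]), 'orientation': array([-0.49834847, -3.10147709,  0.00348684]), 'force': array([-0.19516215,  0.05759393, -0.97233285]), 'moment': array([-0.00847345,  0.0342141 , -0.04688681]), 'finger_force': 0.0, 'grip_width': 0.09306159569736683}
```

View pics/top0.png

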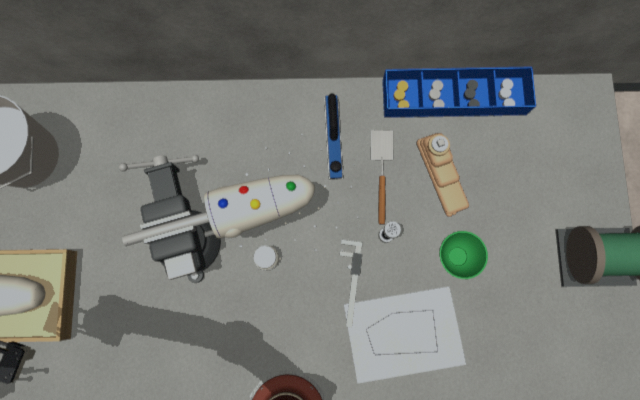

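View pics/side0.png

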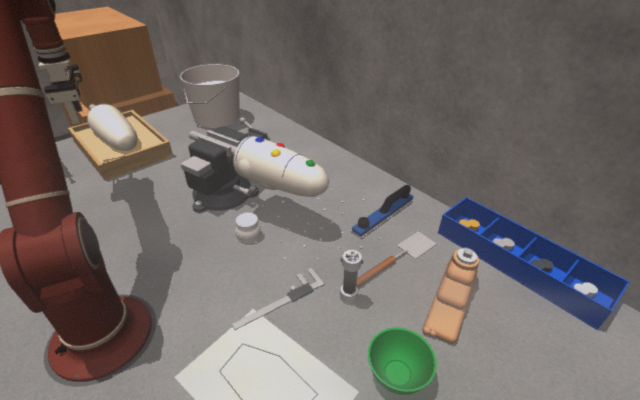

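The top view shows blue at (223,203), red (243,189), yellow (255,204) and green (291,186). The side view shows the same pads near (260,140), (280,147), (276,153) and (311,163). Next I'll triangulate them.

```bash
cat > h.py <<'E'
import cv2,numpy as np
from rig import r
C={n:r.camera_params(n) for n in("side","top")}
HUE=dict(blue=(105,130,150,150),green=(50,80,110,60),red=(-8,8,150,120),yellow=(20,32,140,130))
ROI=dict(top=(200,320,170,235),side=(230,335,125,200))
def blobs(n,im):
    x0,x1,y0,y1=ROI[n]; c=im[y0:y1,x0:x1]
    c=cv2.cvtColor(c,cv2.COLOR_RGB2HSV).astype(int); H,S,V=c[...,0],c[...,1],c[...,2]; o={}
    for k,(a,b,s,v) in HUE.items():
        h=np.where(H>170,H-180,H) if a<0 else H
        m=((h>=a)&(h<=b)&(S>s)&(V>v*.6)).astype(np.uint8)
        N,L,st,ce=cv2.connectedComponentsWithStats(m)
        if N>1:
            i=1+st[1:,4].argmax(); o[k]=(ce[i]+[x0,y0],st[i,4])
    return o
def P(n):
    p=C[n]; return np.hstack([cv2.Rodrigues(np.array(p["rvec"]))[0],np.array(p["tvec"]).reshape(3,1)])
def und(n,uv):
    K=np.array(C[n]["intrinsics"]); return cv2.undistortPoints(np.array(uv,float).reshape(1,1,2),K,None).ravel()
def tri(a,b):
    X=cv2.triangulatePoints(P("side"),P("top"),und("side",a),und("top",b)).ravel(); return X[:3]/X[3]
def proj(n,X):
    p=C[n]; return cv2.projectPoints(np.array(X,float).reshape(1,1,3),np.array(p["rvec"]),np.array(p["tvec"]),np.array(p["intrinsics"]),None)[0].ravel()
def plane(n,uv,z):
    M=P(n); R=M[:,:3]; c=-R.T@M[:,3]; d=R.T@np.append(und(n,uv),1); return c+d*(z-c[2])/d[2]
E
python3 - <<'E'
from h import *
np.set_printoptions(precision=4,suppress=True)
B={n:blobs(n,np.load(n+"0.npy")) for n in C}
X={}
for k in HUE:
    a,b=B["side"][k],B["top"][k]; X[k]=tri(a[0],b[0]); print(k,a,b,X[k],proj("side",X[k])-a[0],proj("top",X[k])-b[0])
ax=X["blue"]-X["green"]; print(np.linalg.norm(ax),ax,np.linalg.norm(X["red"]-X["yellow"]))
E
```

```text
blue (array([259. , 138.7]), np.int32(20)) (array([222.5862, 202.8793]), np.int32(58)) [0.5307 0.1387 0.2257] [-0.0626  0.0107] [ 0.0357 -0.0632]
green (array([309.7742, 162.6452]), np.int32(31)) (array([290.5455, 185.5636]), np.int32(55)) [ 0.574  -0.0238  0.2088] [ 0.0714 -0.0131] [-0.0425  0.0634]
red (array([279.7857, 144.    ]), np.int32(14)) (array([243.2128, 189.1915]), np.int32(47)) [0.5652 0.091  0.217 ] [ 0.0268 -0.0047] [-0.0158  0.026 ]
yellow (array([275.2973, 152.5405]), np.int32(37)) (array([254.8088, 203.8088]), np.int32(68)) [0.5285 0.0623 0.2177] [ 0.0003 -0.0001] [-0.0002  0.0003]
0.16901638203887612 [-0.0434  0.1625  0.0169] 0.04657986383937913
```

```bash
python3 - <<'E'
from h import *
np.set_printoptions(precision=4,suppress=True)
B={n:blobs(n,np.load(n+"0.npy")) for n in C}
for k,z in dict(blue=.236,red=.229,yellow=.228,green=.220).items():
    print(k,plane("top",B["top"][k][0],z))
for n in C:
    x0,x1,y0,y1=dict(top=(190,330,165,245),side=(220,340,120,215))[n]
    im=np.load(n+"0.npy")[y0:y1,x0:x1,::-1]
    s=5; im=cv2.resize(im,None,fx=s,fy=s,interpolation=cv2.INTER_CUBIC); cv2.imwrite(f"pics/{n}0z.png",im)
E
```

```text
blue [0.5286 0.1367 0.236 ]
red [0.5626 0.0891 0.229 ]
yellow [0.5265 0.0609 0.228 ]
green [ 0.5717 -0.0245  0.22  ]
```

View pics/top0z.png

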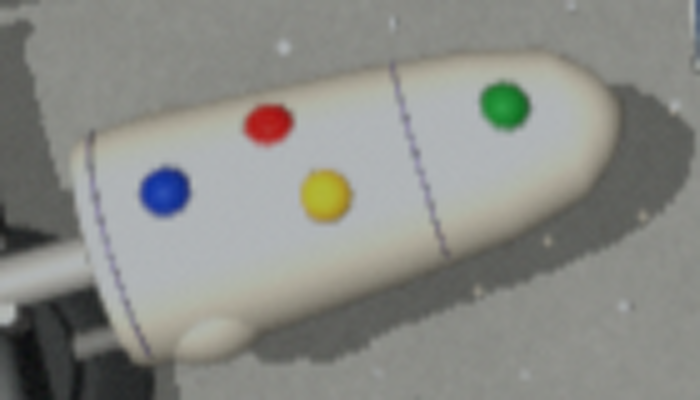

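step_arm([
  [0,0,-0.8,0,0,-0.116,-1],
  [0,0,-0.8,0,0,-0.116,-1],
  [0,0,-0.8,0,0,-0.116,-1],
  [0,0,-0.8,0,0,-0.116,-1],
  [0,0,-0.8,0,0,-0.116,-1],
  [0,0,0,0,0,0,-1],
  [0,0,0,0,0,0,-1],
])

```text
clock: 0.68
tcp_pos: [0.2039, 0.6174, 0.319]
orientation: [-0.405, 3.115, 0.002]
force: [-0.1, -0.1, -1.1]
grip_width: 0.0513
finger_force: 0.0
```

The gripper-free crop shows blue at (165,190), red (268,123), yellow (325,195) and green (505,105). They sit toward the far side, so the cast is rolled about 0.13 rad away from the robot. That puts red about 29° down, and a vertical touch still clears the plaster. Next I'll move over blue.

step_arm([
  [-0.2,-0.5,0,0,0,0,-1],
  [-0.318,-0.914,0,0,0,0,-1],
  [-0.318,-0.914,0,0,0,0,-1],
  [-0.318,-0.914,0,0,0,0,-1],
  [-0.318,-0.914,0,0,0,0,-1],
  [-0.318,-0.914,0,0,0,0,-1],
  [-0.318,-0.914,0,0,0,0,-1],
  [-0.318,-0.914,0,0,0,0,-1],
  [-0.318,-0.914,0,0,0,0,-1],
  [-0.318,-0.914,0,0,0,0,-1],
  [-0.318,-0.914,0,0,0,0,-1],
  [-0.318,-0.914,0,0,0,0,-1],
  [-0.318,-0.914,0,0,0,0,-1],
  [0,0,0,0,0,0,-1],
])

```text
clock: 1.85
tcp_pos: [0.3782, 0.36, 0.3168]
orientation: [0.391, -3.116, 0.01]
force: [0.2, -0.3, 0.2]
grip_width: 0.0001
finger_force: 0.0
```

step_arm([
  [-0.318,-0.914,0,0,0,0,-1],
  [-0.318,-0.914,0,0,0,0,-1],
  [-0.318,-0.914,0,0,0,0,-1],
  [-0.318,-0.914,0,0,0,0,-1],
  [-0.318,-0.914,0,0,0,0,-1],
  [-0.318,-0.914,0,0,0,0,-1],
  [-0.318,-0.914,0,0,0,0,-1],
  [-0.318,-0.914,0,0,0,0,-1],
  [-0.318,-0.914,0,0,0,0,-1],
  [-0.318,-0.914,0,0,0,0,-1],
  [-0.318,-0.9,0,0,0,0,-1],
  [0,0,0,0,0,0,-1],
  [0,0,0.5,0,0,0,-1],
  [0,0,0.5,0,0,0,-1],
  [0,0,0,0,0,0,-1],
  [0,0,0,0,0,0,-1],
])

```text
clock: 3.18
tcp_pos: [0.5228, 0.1471, 0.2922]
orientation: [0.409, -3.111, 0.0]
force: [0.7, -0.2, 0.5]
grip_width: 0.0002
finger_force: 0.0
```

```bash
python3 - <<'E'
from h import *
a=[]
s=r.sense(); t=s["tcp_pos"]; print(s["clock"],t,s["force"],s["grip_width"])
for n in C:
    im=r.grab_frame(n); u,v=proj(n,t); print(n,u,v)
    u,v=int(u),int(v); c=np.ascontiguousarray(im[max(v-40,0):v+40,max(u-50,0):u+50,::-1]); a.append(cv2.resize(c,(500,400),interpolation=cv2.INTER_CUBIC))
cv2.imwrite("pics/b1.png",cv2.resize(np.hstack(a),(800,320)))
E
```

```text
3.1833 [0.52279373 0.14708655 0.29223586] [ 0.70626874 -0.21334109  0.54811924] 0.00015337036757383688
side 252.43315977937465 116.12307949558333
top 213.14316548308167 200.92802995152422
```

View pics/b1.png

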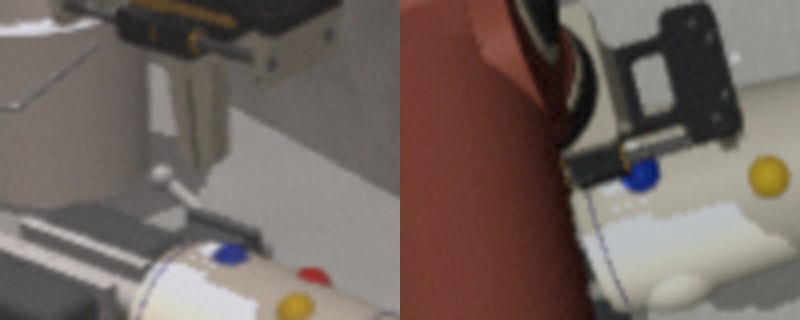

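The side view (left half) has the fingertips at about (205,160), where they were projected. Blue is just below and toward the shin. I'll correct the position and descend.

step_arm([
  [-0.12,-0.46,0,0,0,0,-1],
  [0,0,0.5,0,0,0,-1],
  [0,0,0.5,0,0,0,-1],
  [0,0,0.4,0,0,0,-1],
  [0,0,0.2,0,0,0,-1],
  [0,0,0,0,0,0,-1],
  [0,0,0,0,0,0,-1],
  [0,0,0,0,0,0,-1],
])

```text
clock: 3.95
tcp_pos: [0.5305, 0.136, 0.2543]
orientation: [-0.409, 3.113, 0.0]
force: [0.6, 0.6, 0.4]
grip_width: 0.0005
finger_force: 0.0
```

```bash
python3 - <<'E'
from h import *
a=[]
s=r.sense(); t=s["tcp_pos"]; print(s["clock"],t,s["force"],s["grip_width"])
n="side"
im=r.grab_frame(n); u,v=proj(n,t); print(n,u,v)
u,v=int(u),int(v); c=im[v-30:v+30,u-40:u+40,::-1]; cv2.imwrite("pics/b2.png",cv2.resize(c,(640,480),interpolation=cv2.INTER_CUBIC))
E
```

```text
3.95 [0.53046429 0.13603767 0.25433934] [0.58613486 0.5923071  0.39142635] 0.0004900848935494452
side 258.5295992390754 129.67424616633957
```

View pics/b2.png

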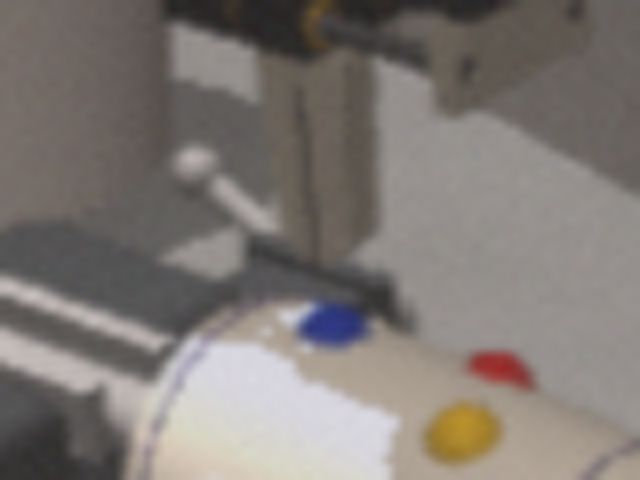

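The fingertip at (325,260) is directly above the blue pad, whose top is near (333,305). I'll descend in small guarded steps.

step_arm([
  [0,0,0.2,0,0,0,-1],
  [0,0,0.15,0,0,0,-1],
  [0,0,0.05,0,0,0,-1],
  [0,0,0,0,0,0,-1],
  [0,0,0,0,0,0,-1],
  [0,0,0,0,0,0,-1],
])

```text
clock: 4.5
tcp_pos: [0.53, 0.136, 0.2437]
orientation: [-0.409, 3.115, 0.0]
force: [-0.9, 0.4, 0.2]
grip_width: 0.0005
finger_force: 0.0
```

step_arm([
  [0,0,0.06,0,0,0,-1],
  [0,0,0.04,0,0,0,-1],
  [0,0,0,0,0,0,-1],
  [0,0,0,0,0,0,-1],
  [0,0,0,0,0,0,-1],
])

```text
clock: 4.92
tcp_pos: [0.5299, 0.136, 0.2411]
orientation: [0.409, -3.115, 0.0]
force: [0.4, -0.4, -0.1]
grip_width: 0.0005
finger_force: 0.0
```

step_arm([
  [0,0,0.05,0,0,0,-1],
  [0,0,0.05,0,0,0,-1],
  [0,0,0,0,0,0,-1],
  [0,0,0,0,0,0,-1],
  [0,0,0,0,0,0,-1],
])

```text
clock: 5.33
tcp_pos: [0.5299, 0.1359, 0.2386]
orientation: [0.409, -3.115, 0.0]
force: [-0.2, -0.0, -0.1]
grip_width: 0.0005
finger_force: 0.0
```

step_arm([
  [0,0,0.05,0,0,0,-1],
  [0,0,0.04,0,0,0,-1],
  [0,0,0,0,0,0,-1],
  [0,0,0,0,0,0,-1],
  [0,0,0,0,0,0,-1],
])

```text
clock: 5.75
tcp_pos: [0.5299, 0.136, 0.2364]
orientation: [0.409, -3.115, 0.0]
force: [-0.1, -0.0, 0.6]
grip_width: 0.0003
finger_force: 0.0
```

step_arm([
  [0,0,0.04,0,0,0,-1],
  [0,0,0.02,0,0,0,-1],
  [0,0,0,0,0,0,-1],
  [0,0,0,0,0,0,-1],
  [0,0,0,0,0,0,-1],
])

```text
clock: 6.17
tcp_pos: [0.5299, 0.136, 0.2349]
orientation: [-0.409, 3.115, -0.0]
force: [0.2, 0.3, 1.1]
grip_width: 0.0005
finger_force: 0.0
```

step_arm([
  [0,0,0.03,0,0,0,-1],
  [0,0,0.03,0,0,0,-1],
  [0,0,0,0,0,0,-1],
  [0,0,0,0,0,0,-1],
  [0,0,0,0,0,0,-1],
])

```text
clock: 6.58
tcp_pos: [0.53, 0.1359, 0.2335]
orientation: [-0.409, 3.115, -0.0]
force: [-0.6, 0.9, 1.0]
grip_width: 0.0005
finger_force: 0.4
```

step_arm([
  [0,0,0.03,0,0,0,-1],
  [0,0,0.02,0,0,0,-1],
  [0,0,0,0,0,0,-1],
  [0,0,0,0,0,0,-1],
])

```text
clock: 6.92
tcp_pos: [0.5299, 0.1359, 0.2324]
orientation: [0.409, -3.115, 0.0]
force: [-0.6, -0.7, 2.4]
grip_width: 0.0004
finger_force: 1.4
```

```bash
python3 - <<'E'
from h import *
f=[]
for i in range(6):
    im=r.grab_frame("side"); s=r.sense(); f.append(np.r_[s["force"],s["finger_force"]])
print(s["clock"],s["tcp_pos"],np.round(f,2),np.mean(f,0))
E
```

```text
7.2167 [0.52985377 0.13594288 0.23220682] [[-0.47  0.47  3.28  1.41]
 [-1.14 -1.5   3.34  1.44]
 [-0.49 -0.84  2.85  1.47]
 [-0.99  0.04  2.78  1.49]
 [-1.82 -0.49  2.61  1.52]
 [-1.66 -1.57  3.21  1.53]] [-1.09561087 -0.64829846  3.00958018  1.47795103]
```

Blue is touched at about 3 N, with contact near z 0.2337. I'll lift off and travel to green.

step_arm([
  [0,0,-0.4,0,0,0,-1],
  [0,0,-0.8,0,0,0,-1],
  [0,0,0,0,0,0,-1],
  [0,0,0,0,0,0,-1],
  [0,0,0,0,0,0,-1],
  [0,-0.834,0,0,0,0,-1],
  [0,-0.834,0,0,0,0,-1],
  [0,-0.834,0,0,0,0,-1],
  [0,-0.834,0,0,0,0,-1],
  [0,-0.834,0,0,0,0,-1],
  [0,-0.834,0,0,0,0,-1],
  [0,-0.834,0,0,0,0,-1],
  [0.05,-0.834,0,0,0,0,-1],
  [0,0,0,0,0,0,-1],
  [0,0,0,0,0,0,-1],
  [0,0,0.4,0,0,0,-1],
  [0,0,0.3,0,0,0,-1],
  [0,0,0,0,0,0,-1],
  [0,0,0,0,0,0,-1],
  [0,0,0,0,0,0,-1],
])

```text
clock: 8.88
tcp_pos: [0.5717, -0.0247, 0.2445]
orientation: [0.411, -3.114, -0.0]
force: [0.1, -0.2, 0.1]
grip_width: 0.0005
finger_force: 0.0
```

```bash
python3 - <<'E'
from h import *
f=[]
for i in range(4):
    im=r.grab_frame("side"); s=r.sense(); f.append(np.r_[s["force"],s["finger_force"]])
t=s["tcp_pos"]
print(s["clock"],t,np.mean(f,0))
n="side"
u,v=proj(n,t); print(u,v)
u,v=int(u),int(v); c=im[v-30:v+30,u-40:u+40,::-1]; cv2.imwrite("pics/g1.png",cv2.resize(c,(640,480),interpolation=cv2.INTER_CUBIC))
E
```

```text
9.0833 [ 0.57199641 -0.02533846  0.24499435] [ 0.25379418 -0.62491551 -0.09452134  0.        ]
309.5708808856103 151.01760590455274
```

View pics/g1.png

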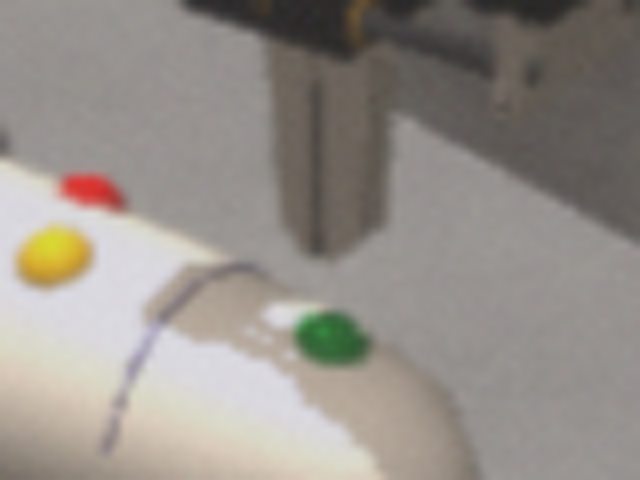

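The fingertip at (325,255) is directly above green, whose top is near (332,315). Scaling from the blue descent, the gap is about 27 mm, so the top should be near z 0.218.

step_arm([
  [0,0,0.4,0,0,0,-1],
  [0,0,0.3,0,0,0,-1],
  [0,0,0.1,0,0,0,-1],
  [0,0,0,0,0,0,-1],
  [0,0,0,0,0,0,-1],
  [0,0,0,0,0,0,-1],
])

```text
clock: 9.58
tcp_pos: [0.572, -0.0255, 0.2247]
orientation: [-0.409, 3.115, -0.0]
force: [-0.1, -1.3, -0.7]
grip_width: 0.0002
finger_force: 0.0
```

step_arm([
  [0,0,0.05,0,0,0,-1],
  [0,0,0.05,0,0,0,-1],
  [0,0,0,0,0,0,-1],
  [0,0,0,0,0,0,-1],
  [0,0,0,0,0,0,-1],
])

```text
clock: 10.0
tcp_pos: [0.5718, -0.0255, 0.2222]
orientation: [-0.409, 3.115, -0.0]
force: [-0.0, 0.1, -0.6]
grip_width: 0.0006
finger_force: 0.0
```

step_arm([
  [0,0,0.05,0,0,0,-1],
  [0,0,0.03,0,0,0,-1],
  [0,0,0,0,0,0,-1],
  [0,0,0,0,0,0,-1],
  [0,0,0,0,0,0,-1],
])

```text
clock: 10.42
tcp_pos: [0.5718, -0.0255, 0.2202]
orientation: [-0.409, 3.115, -0.0]
force: [0.2, 0.7, 0.1]
grip_width: 0.0006
finger_force: 0.0
```

step_arm([
  [0,0,0.05,0,0,0,-1],
  [0,0,0.03,0,0,0,-1],
  [0,0,0,0,0,0,-1],
  [0,0,0,0,0,0,-1],
  [0,0,0,0,0,0,-1],
])

```text
clock: 10.83
tcp_pos: [0.5719, -0.0255, 0.2184]
orientation: [-0.409, 3.115, -0.0]
force: [-1.4, 0.5, 2.6]
grip_width: 0.0004
finger_force: 1.2
```

step_arm([
  [0,0,0.03,0,0,0,-1],
  [0,0,0,0,0,0,-1],
  [0,0,0,0,0,0,-1],
  [0,0,0,0,0,0,-1],
])

```text
clock: 11.17
tcp_pos: [0.5718, -0.0256, 0.2176]
orientation: [0.409, -3.115, 0.0]
force: [-1.4, -0.7, 3.2]
grip_width: 0.0001
finger_force: 1.9
```

```bash
python3 - <<'E'
from h import *
f=[]
for i in range(4):
    im=r.grab_frame("side"); s=r.sense(); f.append(np.r_[s["force"],s["finger_force"]])
print(s["clock"],s["tcp_pos"],np.mean(f,0))
E
```

```text
11.3667 [ 0.57176156 -0.02558902  0.21748334] [-1.23882849  0.09470287  3.95850965  1.96242746]
```

Green is touched: the force rose at about 1.7 N/mm, so it is the spring of the pad and not plaster. Now I'll lift and move over red.

step_arm([
  [0,0,-0.6,0,0,0,-1],
  [0,0,-0.9,0,0,0,-1],
  [0,0,-0.3,0,0,0,-1],
  [0,0,0,0,0,0,-1],
  [0,0,0,0,0,0,-1],
  [0,0,0,0,0,0,-1],
  [-0.3,0.5,0,0,0,0,-1],
  [-0.3,0.8,0,0,0,0,-1],
  [-0.26,0.8,0,0,0,0,-1],
  [0,0.8,0,0,0,0,-1],
  [0,0.8,0,0,0,0,-1],
  [0,0.84,0,0,0,0,-1],
  [0,0,0,0,0,0,-1],
  [0,0,0,0,0,0,-1],
  [0,0,0.4,0,0,0,-1],
  [0,0,0.2,0,0,0,-1],
  [0,0,0,0,0,0,-1],
  [0,0,0,0,0,0,-1],
  [0,0,0,0,0,0,-1],
])

```text
clock: 12.95
tcp_pos: [0.5634, 0.0889, 0.2472]
orientation: [0.407, -3.115, 0.0]
force: [0.2, -0.1, 0.5]
grip_width: 0.0002
finger_force: 0.0
```

```bash
python3 - <<'E'
from h import *
f=[]
for i in range(4):
    im=r.grab_frame("side"); s=r.sense(); f.append(np.r_[s["force"],s["finger_force"]])
t=s["tcp_pos"]
print(s["clock"],t,np.mean(f,0))
n="side"
u,v=proj(n,t); print(u,v)
u,v=int(u),int(v); c=im[v-30:v+30,u-40:u+40,::-1]; cv2.imwrite("pics/r1.png",cv2.resize(c,(640,480),interpolation=cv2.INTER_CUBIC))
E
```

```text
13.15 [0.56344463 0.08959661 0.24766622] [-0.16874651 -0.08571556 -0.32942868  0.        ]
279.00330560316877 134.3487536730115
```

View pics/r1.png

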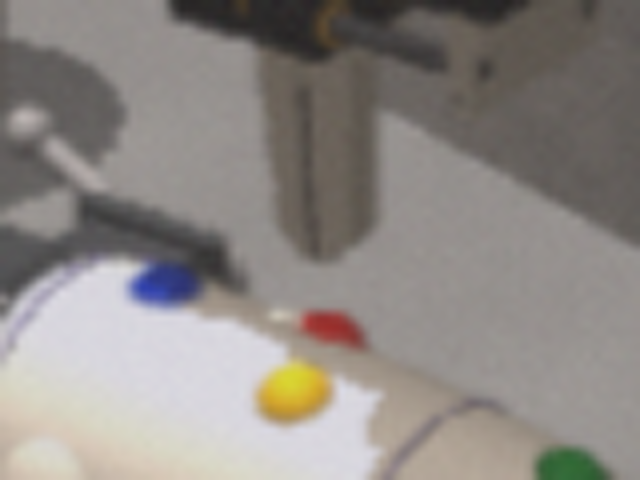

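The tip at (325,258) is above red, whose top is near (328,312). The estimated contact is z 0.223–0.227, and yellow at (293,390) is well clear.

step_arm([
  [-0.06,0,0.3,0,0,0,-1],
  [0,0,0.25,0,0,0,-1],
  [0,0,0.1,0,0,0,-1],
  [0,0,0,0,0,0,-1],
  [0,0,0,0,0,0,-1],
  [0,0,0,0,0,0,-1],
])

```text
clock: 13.65
tcp_pos: [0.5648, 0.0901, 0.2312]
orientation: [-0.409, 3.115, -0.0]
force: [-0.2, -0.5, -0.3]
grip_width: 0.0011
finger_force: 0.0
```

step_arm([
  [0,0,0.05,0,0,0,-1],
  [0,0,0.03,0,0,0,-1],
  [0,0,0,0,0,0,-1],
  [0,0,0,0,0,0,-1],
  [0,0,0,0,0,0,-1],
])

```text
clock: 14.07
tcp_pos: [0.5647, 0.0901, 0.2292]
orientation: [-0.409, 3.115, -0.0]
force: [-0.4, 0.1, 0.7]
grip_width: 0.0007
finger_force: 0.0
```

step_arm([
  [0,0,0.04,0,0,0,-1],
  [0,0,0.03,0,0,0,-1],
  [0,0,0,0,0,0,-1],
  [0,0,0,0,0,0,-1],
  [0,0,0,0,0,0,-1],
])

```text
clock: 14.48
tcp_pos: [0.5647, 0.0901, 0.2274]
orientation: [0.409, -3.115, 0.0]
force: [-0.3, 0.7, 0.2]
grip_width: 0.0006
finger_force: 0.0
```

step_arm([
  [0,0,0.04,0,0,0,-1],
  [0,0,0.02,0,0,0,-1],
  [0,0,0,0,0,0,-1],
  [0,0,0,0,0,0,-1],
  [0,0,0,0,0,0,-1],
])

```text
clock: 14.9
tcp_pos: [0.5647, 0.0901, 0.2259]
orientation: [0.409, -3.115, -0.0]
force: [-0.3, -0.4, 0.4]
grip_width: 0.0006
finger_force: 0.0
```

step_arm([
  [0,0,0.04,0,0,0,-1],
  [0,0,0.02,0,0,0,-1],
  [0,0,0,0,0,0,-1],
  [0,0,0,0,0,0,-1],
  [0,0,0,0,0,0,-1],
])

```text
clock: 15.32
tcp_pos: [0.5647, 0.0901, 0.2244]
orientation: [-0.409, 3.115, -0.0]
force: [0.9, 0.1, 1.0]
grip_width: 0.0005
finger_force: 0.2
```

step_arm([
  [0,0,0.03,0,0,0,-1],
  [0,0,0,0,0,0,-1],
  [0,0,0,0,0,0,-1],
  [0,0,0,0,0,0,-1],
])

```text
clock: 15.65
tcp_pos: [0.5646, 0.09, 0.2238]
orientation: [0.409, -3.115, 0.0]
force: [-0.7, -0.5, 1.9]
grip_width: 0.0005
finger_force: 1.1
```

```bash
python3 - <<'E'
from h import *
f=[]
for i in range(4):
    im=r.grab_frame("side"); s=r.sense(); f.append(np.r_[s["force"],s["finger_force"]])
print(s["clock"],s["tcp_pos"],np.mean(f,0))
E
```

```text
15.85 [0.56452577 0.09004981 0.22373548] [-1.4525545  -0.20262093  2.66349419  1.23708874]
```

step_arm([
  [0,0,0.03,0,0,0,-1],
  [0,0,0,0,0,0,-1],
  [0,0,0,0,0,0,-1],
  [0,0,0,0,0,0,-1],
])

```text
clock: 16.18
tcp_pos: [0.5643, 0.09, 0.2231]
orientation: [0.409, -3.114, 0.0]
force: [-3.0, -0.7, 4.4]
grip_width: 0.0004
finger_force: 2.5
```

```bash
python3 - <<'E'
from h import *
f=[]
for i in range(4):
    im=r.grab_frame("side"); s=r.sense(); f.append(np.r_[s["force"],s["finger_force"]])
t=s["tcp_pos"]; print(s["clock"],t,np.mean(f,0))
u,v=map(int,proj("side",t)); c=im[v-30:v+30,u-40:u+40,::-1]; cv2.imwrite("pics/r2.png",cv2.resize(c,(640,480),interpolation=cv2.INTER_CUBIC))
E
```

```text
16.3833 [0.56426492 0.08995571 0.22301498] [-3.31883991 -0.68105455  4.79066766  2.57703143]
```

View pics/r2.png

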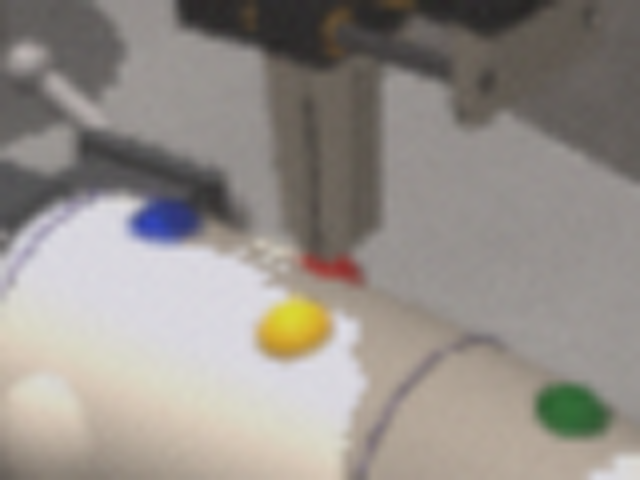

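The tip is seated on the red pad at (330,265), at about 5 N and springy, with yellow untouched. I'll lift clear.

step_arm([
  [0,0,-0.4,0,0,0,-1],
  [0,0,-0.8,0,0,0,-1],
  [0,0,0,0,0,0,-1],
  [0,0,0,0,0,0,-1],
  [0,0,0,0,0,0,-1],
  [0,0,0,0,0,0,-1],
  [0,0,-0.8,0,0,0,-1],
  [0,0,-0.8,0,0,0,-1],
  [0,0,-0.8,0,0,0,-1],
  [0,0,-0.8,0,0,0,-1],
  [0,0,0,0,0,0,-1],
  [0,0,0,0,0,0,-1],
  [0,0,0,0,0,0,-1],
])

```text
clock: 17.47
tcp_pos: [0.564, 0.09, 0.3312]
orientation: [0.409, -3.112, 0.0]
force: [-0.5, -0.3, -1.1]
grip_width: 0.0003
finger_force: 0.0
```

```bash
python3 - <<'E'
from h import *
im=r.grab_frame("side"); s=r.sense(); print(s["clock"],s["tcp_pos"],s["force"])
a=blobs("side",np.load("side0.npy")); b=blobs("side",im)
for k in b: print(k,b[k][0]-a[k][0],a[k][1],b[k][1])
E
```

```text
17.5167 [0.56383287 0.08994967 0.33099997] [-0.24962757 -0.21706491  0.00667238]
blue [0.         0.02727273] 20 22
green [-0.15514593 -0.07373272] 31 21
red [0.21428571 0.15384615] 14 13
yellow [0. 0.] 37 37
```

The pads are where they started to within about 0.3 px, so the cast has not turned, and the arm is clear. I'll hand it in.

```bash
python3 -c "
from rig import r
print(r.sign_off())"
```

```text
the job is handed in; nothing more can be done
None
```

I touched the blue, green and red pads in that order at about 3, 4 and 5 N and lifted off after each; the cast did not turn, yellow was not touched, and I handed the job in at about 17.5 s with the arm clear (no verdict was returned).

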